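Centre-punch the last bolt hole of an adapter plate

TASK

Slide the square aluminium plate on the steel marking-out block home, so that it sits flush against both fences. Then take the spring-loaded centre punch from the wooden tool block, hold it upright with its point inside the scribed circle at the plate's one undrilled corner, and press it steadily straight down until its spring is fully compressed, without forcing it. Lift it straight off without dragging the point, hang it back in its empty pocket and let go; leave everything else where it stands.

Things in the scene. Friction and masses are not known exactly. Their poses are not given: they have to be found in the camera images.
- block: The marking-out block, fixed: a dark steel slab 205 x 205 x 20 mm (top 20 mm above its origin) with two lighter steel fence bars 20 mm wide and 18 mm high on its top, along its +x edge and its +y edge. The other two sides are open. Origin: centre of its underside, on the desk; x and y run along its edges, z up.
- fence_corner (a point): The point on the block's top surface where the inner faces of the two fences would meet (82.5 mm from the block's centre in its x and y). Same axes as the block: the plate's place lies towards -x and -y from here, and its centre is 50 mm from here in each direction when it is home, whichever of its four sides faces which fence.
- plate: The loose square aluminium plate on the block, 100 x 100 x 10 mm, about 0.24 kg, with a 38 mm port hole in its middle and 9 mm holes drilled at three of its corners. Origin: centre of its underside; x and y run along its edges, z up. It may lie at any yaw. It is too wide for most grippers: push its edges.
- mark (a point): Centre of the scribed circle (10 mm across, with a thin cross) on the plate's top, at the corner with no hole: 34 mm from the plate's centre in its +x and +y (16 mm from both edges), 10 mm above its underside.
- stand: The wooden tool block, fixed: 104 x 52 x 62 mm, with two round pockets, 22 mm wide and 57 mm deep, on its long (x) centre line. Origin: centre of its underside; z up.
- pocket_1 (a point): Centre of the mouth of the pocket at 27 mm towards the tool block's -x, at its top, 62 mm above the desk.
- pocket_2 (a point): Centre of the mouth of the pocket at 27 mm towards the tool block's +x, at its top.
- punch: The centre punch, the thicker of the two tools in the tool block, 110 mm long, 0.135 kg; it hangs upright in either pocket by its flange (30 mm across, 5 mm thick). Origin: on its axis at the flange's underside, level with the pocket's mouth; z up its axis. Above, a round sleeve 18 mm across from 5 to 51 mm (grasp here), then a 20 mm cap up to 62 mm. Below, the nose and point.
- punch_tip (a point): The tip of the punch's point, on its axis; 48 mm below the punch's origin when the spring is out. The nose is 18 mm across at the flange, 12 mm at 30 mm below it; the sliding point is 7 mm across.
- punch_point (a joint): How far the point is pushed into the punch: 0 spring out (as when it hangs), 0.012 m fully compressed, where it stops hard. The spring takes about 4 N to start and 12 N at the end; it springs out again when lifted.
- scriber: Bystander in the other pocket: a thinner tool with a dark wooden handle 11 mm across, reaching 58 mm above the tool block; its 28 mm flange rests on the block. Origin: underside of the flange.
- mug: Bystander: mug, 86 x 118 x 96 mm, standing beyond the block's fenced corner. Origin: centre of its underside.
- kf_reducer: Bystander: conical metal reducer, 55 mm across, 48 mm high. Origin: centre of its underside.
- finished_plate: Bystander: a finished plate like the other, with all four holes, lying on the desk away from the block. Origin: centre of its underside.
- dropper: Bystander: small amber dropper bottle, 33 mm across, 102 mm high, standing beside the block's +y fence, towards the tool block. Origin: centre of its underside.
Mind the look-alikes: they are no part of the job. Leave any blue look-alike of the punch alone.

How it is judged:
By the outcome, as a careful person would: the job done as asked, in the order asked, and still so for the second after the job is handed in, with the robot touching nothing.
It also fails if it takes over 72 s, if anything falls off the work surface, if the arm or the gripper's body presses on something with over 40 N, if the wrist force passes 120 N, or if a joint passes its speed limit or range.

ROBOT

A 6-joint arm with a two-finger parallel gripper is mounted at the origin on a cart in front of the work surface, level with it; the furniture and walls round the work are solid. World frame = base frame: x ahead of the robot, y to its left, z up, the work surface at z = 0. Lengths are in m, angles in degrees, forces in N, time in s.
With the tool pointing down it reaches from about 0.4 to 0.825 m from the base axis. Payload 7 kg.
Tool frame: the origin (TCP) lies on the centre line of the jaws, within the pads' length; the fingertips stand 11 mm ahead of it and the grasp point (between the pads) lies 8 mm behind it; z points along the fingers, y is the line along which they close (so a half turn about z gives the same grasp; the last joint's range is limited). The gripper opens to 88 mm and grips with 3 to 60 N. Pads are 19 mm wide; open, the fingers measure 130 mm over their backs; the gripper's body (78 mm by 193 mm) begins 47 mm behind the grasp point.
Start: joints at [-54.196, 20.546, 0.682, 0, -70.136, -16.507], TCP at [0.223, -0.637, 0.238] pointing down, gripper open.
Joint ranges: [-176.03, 176.03], [-82.01, 121.73], [-58.28, 71.71], [-173.87, 95.51], [-174.79, -0.11], [-173.66, 173.66]. Speed limits (degrees/s): [136.94, 136.94, 172.46, 180, 180, 180].

INTERFACE

Orientations are given as [roll, pitch, yaw] about the fixed x, y, z axes, in that order (R = Rz(yaw) Ry(pitch) Rx(roll)).
In Python, from plant import r, capture, camera_model, job gives the robot as it stands.
- The arm moves only by the tool drive_tool, never from a script. Its argument "increments" is a list that holds one entry, the list of rows, each a list of 5 numbers: the gripper's target within -1 to 1 (fully open at 1, half-way at 0, shut at -1), then the shift along the tool's x, y, z scaled (see below), then the turn about the tool's z scaled (see below). In form: [[[gripper, tx, ty, tz, roll], ...]]. A call has 1 to 5 rows; each row is the pose to reach, as a shift and turn from the pose commanded when the call began, along the tool's axes at that moment, turning the shorter way round; what a row does not reach only later rows make up. The controller multiplies each number of a shift by 120 mm and each number of a turn by 360 degrees. A row lasts 1/8 s, in which the tool goes at most 62.5 mm and 10.7 degrees, less where a joint would pass 70% of its speed; a pose out of reach is approached as far as the arm can. A call with a number of a shift or a turn outside -1 to 1 is refused whole. A call with a gripper value outside its range is refused whole. The fingers move at their own pace and stop on an object; "squeeze" is the grip in N (left out, the last holds). Time passes only in rows, so rows that repeat a pose let the fingers close. It gives the time, the measured TCP pose, the force, the opening and the grip force at its end, in the units of the state.
- r.get_state(): the state, without advancing time (a new reading comes with each control period).
- capture(name): name is "side" or "top"; returns the picture (384x512x3 uint8, red, green, blue); there is no depth.
- camera_model(name): a dict with "camera_matrix" (3x3 intrinsics, pixels), "k1" (the pictures are not rectified: a ray, as slopes to the right and down, at radius r is drawn at 1 + k1 r^2 times it, then the intrinsics apply), "rvec" (rotation vector, rad) and "tvec" (3), from world to camera coordinates, as OpenCV has them. Camera axes: x right, y down, z forward; pixel columns grow to the right and rows downward; lengths in m; the calibration is good to about 2 mm. A picture is of the moment at which its call begins. camera_model takes no time and is no camera call.
- job.close_job(): hands the job in; it is judged then, once.
The state is a dict: "time_s": time; "joints": joint angles; "qd": joint speeds; "joint_torque": joint torques, N m; "tcp_pos": TCP position; "eef_rot": TCP orientation; "contact_force": force on the tool from outside, world axes, zero at the start; "moment": the same for the moment, N m; "gripper_width": finger opening in m; "gripper_force": force on a finger pad.
Only numpy, scipy, OpenCV 4.12 (cv2) and the standard library are available. Lean on these libraries where they do the work, as an engineer would, in place of code of your own. Each camera call takes 0.05 s, during which the arm holds its last target. There are 200 camera calls.

## Working session

There is one attempt and no reset: what is moved stays moved. The work goes in short steps, Python scripts to look and compute and a tool call to move; the robot and the scene stay as the last step left them, time stands still between calls to the robot, and variables do not carry over. Pictures are saved under pics/ and viewed, at most 10 in all, crops included, and the job is handed in when it is done.

Besides the shell and the picture viewer there is one more tool, called after "Emit:" as name(argument=value, ...) on one line, values as JSON. drive_tool: Moves the arm, as the interface text tells. Its arguments: {"type":"object","properties":{"increments":{"type":"array"},"squeeze":{"type":"number"}},"required":["increments"]}

```bash
mkdir -p pics; cat > h.py <<'E'
import numpy as np, cv2
from plant import r, capture, camera_model, job
def cast(name,px,z):
    c=camera_model(name);K=np.array(c["camera_matrix"]);R,_=cv2.Rodrigues(np.array(c["rvec"],float));t=np.array(c["tvec"],float).ravel()
    u=cv2.undistortPoints(np.array(px,float).reshape(-1,1,2),K,np.array([c["k1"],0,0,0.]))[:,0]
    d=np.c_[u,np.ones(len(u))]@R; o=-R.T@t
    return o+d*((z-o[2])/d[:,2])[:,None]
def proj(name,P):
    c=camera_model(name)
    return cv2.projectPoints(np.array(P,float).reshape(-1,1,3),np.array(c["rvec"],float),np.array(c["tvec"],float),np.array(c["camera_matrix"]),np.array([c["k1"],0,0,0.]))[0][:,0]
def snap(name,f=None):
    im=capture(name)
    if f: cv2.imwrite(f"pics/{f}.png",cv2.cvtColor(im,cv2.COLOR_RGB2BGR))
    return im
E
python3 - <<'E'
from h import *
a=snap("top","top0");b=snap("side","side0")
for n in("top","side"):
    c=camera_model(n);R,_=cv2.Rodrigues(np.array(c["rvec"],float));print(n,-R.T@np.array(c["tvec"]).ravel(),c["camera_matrix"],c["k1"])
s=r.get_state();print(s)
E
```

```text
top [0.32208225 0.30069693 1.17141889] [[498.27339642   0.         259.81024064]
 [  0.         498.27339642 191.22867423]
 [  0.           0.           1.        ]] 0.00728846335424239
side [0.24017011 1.01926058 0.41707731] [[404.99689992   0.         255.56392176]
 [  0.         404.99689992 193.8945263 ]
 [  0.           0.           1.        ]] -0.11444052525983589
{'time_s': 0.1, 'joints': array([-5.41957054e+01,  2.05877038e+01,  6.40060683e-01, -1.84833933e-02,
       -7.01363890e+01, -1.65062281e+01]), 'qd': array([-0.0345919 , -0.04358844,  0.04954417, -0.01940613, -0.09860993,
        0.04335313]), 'joint_torque': array([-1.60758365e-03, -5.84164596e+01,  2.93748593e+01,  7.01554388e+00,
        1.01484740e-02, -6.37810581e-05]), 'tcp_pos': array([ 0.22291135, -0.63668791,  0.2367177 ]), 'eef_rot': array([ 1.79914494e+02, -7.21697260e-03, -1.60708221e+02]), 'contact_force': array([-0.93058249, -0.30552046,  0.88895368]), 'moment': array([-0.05572426,  0.01264454, -0.04779439]), 'gripper_force': 0.0, 'gripper_width': 0.08747551772652161}
```

```bash
python3 -c "
import cv2
for n in('top0','side0'):
    i=cv2.imread(f'pics/{n}.png');cv2.imwrite(f'pics/{n}b.png',cv2.resize(i,(800,600),interpolation=cv2.INTER_CUBIC))"
```

```text
(no output)
```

View pics/top0b.png

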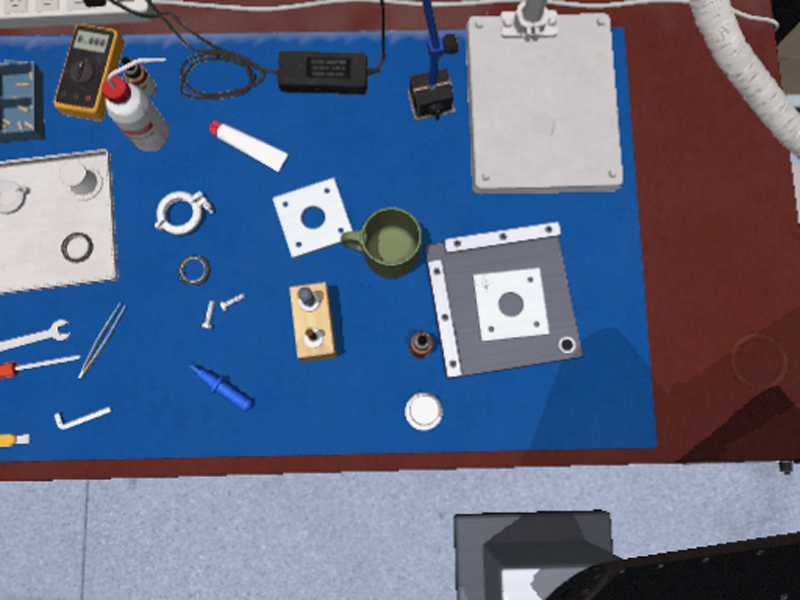

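View pics/side0b.png

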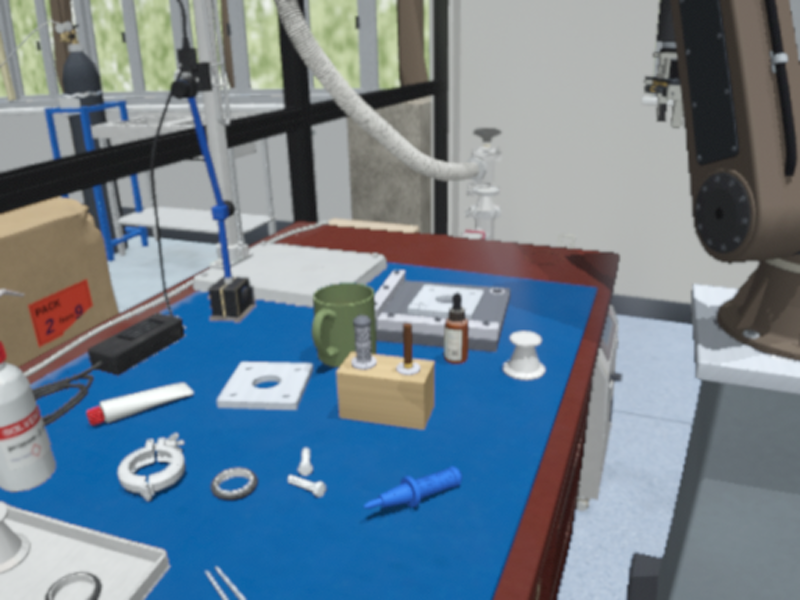

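```bash
cat >> h.py <<'E'
def rects(im,zs=((0.030,.0100),),thr=185):
    m=(im.min(2)>thr).astype(np.uint8)
    cs,_=cv2.findContours(m,cv2.RETR_EXTERNAL,cv2.CHAIN_APPROX_NONE)
    for c in cs:
        a=cv2.contourArea(c)
        if a<150: continue
        px=c[:,0].astype(float); 
        if not(170<px[:,0].mean()<420 and 80<px[:,1].mean()<280): continue
        for z in (0.01,0.030,0.038):
            w=cast("top",px,z)[:,:2].astype(np.float32); q=cv2.minAreaRect(w*1000)
            print(px.mean(0).round(1),a,z,np.round(q[0],1),np.round(q[1],1),round(q[2],2))
E
python3 - <<'E'
from h import *
im=cv2.cvtColor(cv2.imread("pics/top0.png"),cv2.COLOR_BGR2RGB)
rects(im)
a=cv2.resize(im[130:250,265:385],(600,600),interpolation=cv2.INTER_CUBIC)
s=cv2.resize(im[170:240,175:285],(800,509),interpolation=cv2.INTER_CUBIC)
cv2.imwrite("pics/ca.png",a[:,:,::-1]);cv2.imwrite("pics/cs.png",s[:,:,::-1])
E
```

```text
[270.4 263.3] 356.5 0.01 [374.6 264.2] [48.4 50.3] 88.48
[270.4 263.3] 356.5 0.03 [373.7 264.8] [47.6 49.5] 88.47
[270.4 263.3] 356.5 0.038 [373.3 265.1] [47.3 49.1] 88.47
[326.6 194.4] 1728.0 0.01 [532.7 126.1] [102.  101.8] 4.88
[326.6 194.4] 1728.0 0.03 [529.  129.1] [100.3 100. ] 4.88
[326.6 194.4] 1728.0 0.038 [527.6 130.3] [99.6 99.3] 4.88
[284.  203.5] 531.0 0.01 [514.1 228.1] [177.6  19.4] 7.75
[284.  203.5] 531.0 0.03 [510.8 229.4] [174.5  19.1] 7.75
[284.  203.5] 531.0 0.038 [509.5 229.9] [173.3  18.9] 7.75
[321.  151.4] 482.0 0.01 [637.9 133.9] [ 19.1 177.6] 7.6
[321.  151.4] 482.0 0.03 [632.4 136.7] [ 18.8 174.5] 7.6
[321.  151.4] 482.0 0.038 [630.3 137.9] [ 18.6 173.3] 7.6
[200.4 139. ] 1492.0 0.01 [677.  425.8] [98.5 98.9] 17.7
[200.4 139. ] 1492.0 0.03 [670.9 423.6] [96.8 97.2] 17.7
[200.4 139. ] 1492.0 0.038 [668.4 422.8] [96.1 96.5] 17.7
```

View pics/ca.png

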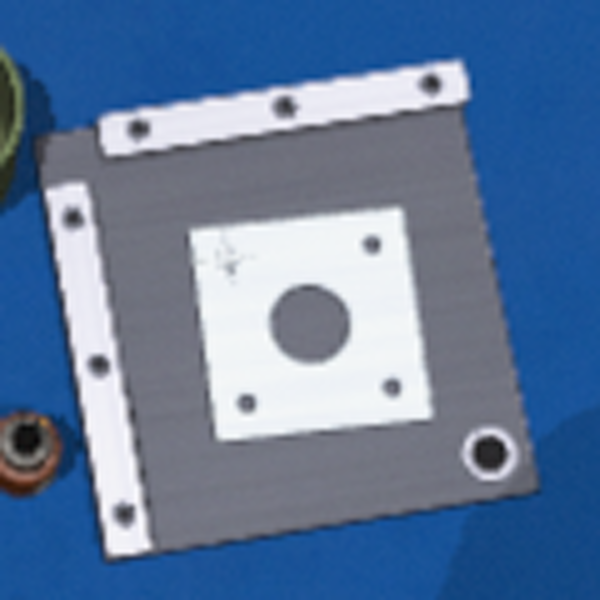

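View pics/cs.png

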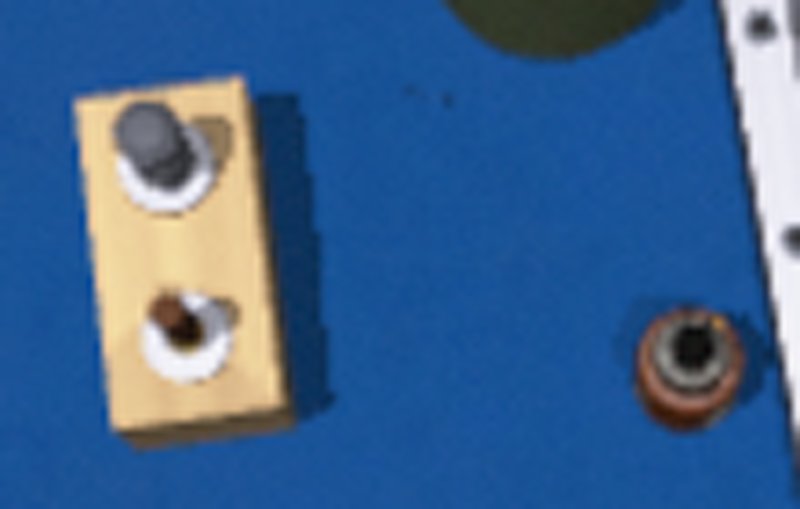

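Candidates: 
- **Punch:** the grey thick tool in the far pocket, crop (165,165), is my choice. The brown thin scriber at (187,337) and the blue look-alike at (220,385) in the top view are not it.
- **Plate:** the one on the block, at (510,303) in the top view. The one at (313,217) on the desk is the finished plate.
- **Undrilled corner:** the one with the cross, crop (228,258), towards the fence corner.

```bash
cat >> h.py <<'E'
def plan(x,y,z,yaw=None):
    "units of the move from measured pose to target (mm, deg)"
    s=r.get_state();p=s["tcp_pos"]*1000;e=s["eef_rot"]
    a=np.radians(e[2]);d=np.array([x,y,z])-p
    t=np.array([np.cos(a)*d[0]+np.sin(a)*d[1], np.sin(a)*d[0]-np.cos(a)*d[1], -d[2]])
    w=0 if yaw is None else -((yaw-e[2]+180)%360-180)/360
    print("t",round(s["time_s"],2),"pos",p.round(1),e.round(2),"F",s["contact_force"].round(1),"grip",round(s["gripper_width"]*1000,1),round(s["gripper_force"],1)); print("move",(t/120).round(3),"roll",round(w,4))
E
python3 - <<'E'
from h import *
c=lambda l:[(175+x/7.27,170+y/7.27) for x,y in l]
print("punch flange",cast("top",c([(166,165)]),.066)*1000)
print("cap top",cast("top",c([(147,128)]),.062+.062)*1000)
print("scriber fl",cast("top",c([(187,337)]),.066)*1000)
w=cast("top",c([(75,100),(243,78),(290,408),(112,430)]),.062)*1000;print(w.round(1),w.mean(0))
print("dropper",cast("top",c([(693,345)]),.102)*1000)
print("mug rim",cast("top",[(392/1.5625,237/1.5625)],.096)*1000)
a=np.radians(7.7);M=np.array([[np.cos(a),np.sin(a)],[-np.sin(a),np.cos(a)]])
d=lambda u,v:(M.T@np.array([u,v])).round(1)
print("fence corner",d(633.1,149.6),"plate b",M@[529,129.1]); print("x-push start",d(470,57),"xpush contact",d(481.5,57))
s=cast("side",np.array([(361,320),(363,360)])/1.5625,.124)*1000;print(s)
plan(*d(465,55),234,-172.3)
E
```

```text
punch flange [[533.27397824 424.87391423  66.        ]]
cap top [[533.42098559 423.90388173 124.        ]]
scriber fl [[479.30504078 418.61842154  66.        ]]
[[555.4 453.6  62. ]
 [561.1 401.2  62. ]
 [457.  387.5  62. ]
 [451.7 442.2  62. ]] [506.315274   421.12084867  62.        ]
dropper [[467.92266388 264.40287038 102.        ]]
mug rim [[617.69269439 303.00920481  96.        ]]
fence corner [607.3 233.1] plate b [541.52772919  57.057239  ]
x-push start [458.1 119.5] xpush contact [469.5 121. ]
[[530.0830529  438.82906265 124.        ]
 [487.26685753 524.5305531  124.        ]]
t 0.1 pos [ 222.9 -636.7  236.7] [ 1.7991e+02 -1.0000e-02 -1.6071e+02] F [-0.9 -0.3  0.9] grip 87.5 0.0
move [-3.887  5.292  0.023] roll 0.0322
```

Emit:
drive_tool(increments=[[[-0.1,-0.648,0.882,0,0],[-0.1,-0.648,0.882,0,0],[-0.1,-0.648,0.882,0,0]]])

```text
time_s: 0.48
tcp_pos: [0.262, -0.5085, 0.2379]
eef_rot: [180.0, 0.0, -160.6]
contact_force: [0.2, -0.6, 0.2]
gripper_width: 0.0635
gripper_force: 0.0
```

Emit:
drive_tool(increments=[[[-0.1,-0.648,0.882,0,0],[-0.1,-0.648,0.882,0,0],[-0.1,-0.648,0.882,0,0]]])

```text
time_s: 0.85
tcp_pos: [0.3006, -0.3835, 0.2379]
eef_rot: [-180.0, 0.1, -160.5]
contact_force: [0.8, -0.5, 0.8]
gripper_width: 0.04
gripper_force: 0.0
```

Emit:
drive_tool(increments=[[[-0.1,-0.648,0.882,0,0],[-0.1,-0.648,0.882,0,0],[-0.1,-0.648,0.882,0,0]]])

```text
time_s: 1.23
tcp_pos: [0.3394, -0.2582, 0.2379]
eef_rot: [-180.0, 0.1, -160.5]
contact_force: [1.5, -0.1, -0.6]
gripper_width: 0.0396
gripper_force: 0.0
```

Emit:
drive_tool(increments=[[[-0.1,-0.648,0.882,0,0],[-0.1,-0.648,0.882,0,0],[-0.1,-0.648,0.882,0,0]]])

```text
time_s: 1.6
tcp_pos: [0.3781, -0.1325, 0.2378]
eef_rot: [-180.0, 0.0, -160.4]
contact_force: [-1.1, -0.6, 0.3]
gripper_width: 0.0397
gripper_force: 0.0
```

Emit:
drive_tool(increments=[[[-0.1,-0.648,0.882,0,0],[-0.1,-0.648,0.882,0,0],[-0.1,-0.648,0.882,0,0]]])

```text
time_s: 1.98
tcp_pos: [0.4166, -0.0074, 0.2375]
eef_rot: [-180.0, -0.0, -160.6]
contact_force: [0.4, -0.8, 0.3]
gripper_width: 0.0393
gripper_force: 0.0
```

Emit:
drive_tool(increments=[[[-0.1,-0.648,0.882,0,0.032],[-0.1,-0.648,0.882,0,0.032],[-0.1,-0.648,0.882,0,0.032],[-0.1,-0.648,0.882,0,0.032]]])

```text
time_s: 2.48
tcp_pos: [0.4539, 0.1156, 0.2369]
eef_rot: [-179.9, -0.1, -172.2]
contact_force: [0.0, 0.2, -0.2]
gripper_width: 0.0395
gripper_force: 0.0
```

```bash
python3 -c "
from h import *
plan(453,117,70,-172.3)
print(proj('top',[.4531,.1168,.06]))"
```

```text
t 2.48 pos [453.9 115.6 236.9] [-1.7994e+02 -9.0000e-02 -1.7223e+02] F [ 0.   0.2 -0.2] grip 39.5 0.0
move [0.006 0.013 1.391] roll 0.0002
[[335.6825309  224.88258549]]
```

Emit:
drive_tool(increments=[[[-0.1,0,0.01,1.0,0],[-0.1,0,0.01,1.0,0],[-0.1,0,0.01,1.0,0]]])

```text
time_s: 2.85
tcp_pos: [0.4508, 0.114, 0.1147]
eef_rot: [-179.8, -0.4, -172.4]
contact_force: [1.1, -0.9, 1.1]
gripper_width: 0.0394
gripper_force: 0.0
```

Emit:
drive_tool(increments=[[[-0.1,0,0,0.67,0],[-0.1,0,0,0.67,0],[-0.1,0,0,0.67,0]]])

```text
time_s: 3.22
tcp_pos: [0.4542, 0.117, 0.0382]
eef_rot: [-180.0, -0.0, -172.3]
contact_force: [0.1, -0.6, 0.2]
gripper_width: 0.0394
gripper_force: 0.0
```

```bash
python3 -c "
from h import *
plan(453,117,34,-172.3)
im=snap('top');cv2.imwrite('pics/t1.png',cv2.resize(im[120:260,255:395],(600,600),interpolation=cv2.INTER_CUBIC)[:,:,::-1])"
```

```text
t 3.23 pos [454.2 117.   38.2] [-179.97   -0.   -172.25] F [ 0.1 -0.6  0.2] grip 39.4 0.0
move [0.01  0.001 0.035] roll 0.0001
```

View pics/t1.png

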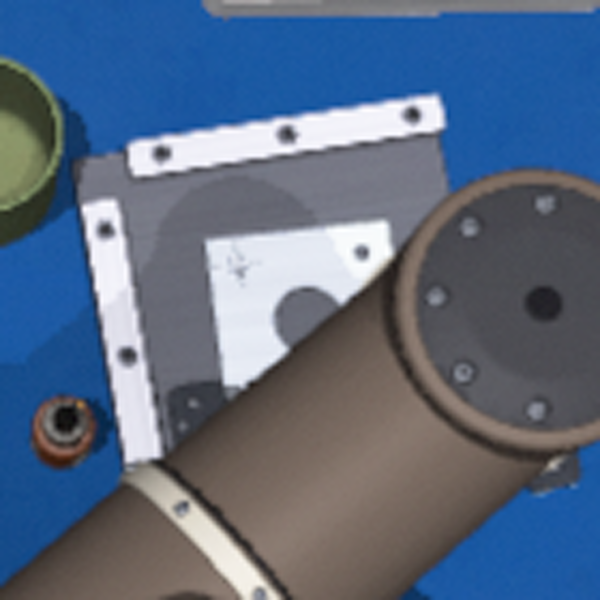

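Emit:
drive_tool(increments=[[[-0.1,0,0,0.035,0],[-0.1,-0.08,0,0.035,0],[-0.1,-0.16,0,0.035,0],[-0.1,-0.23,0,0.035,0],[-0.1,-0.3,0,0.035,0]]])

```text
time_s: 3.9
tcp_pos: [0.4895, 0.1225, 0.0329]
eef_rot: [-180.0, -0.0, -172.2]
contact_force: [-0.7, 0.6, 0.6]
gripper_width: 0.0394
gripper_force: 0.9
```

Emit:
drive_tool(increments=[[[-0.1,-0.04,0,0,0],[-0.1,-0.08,0,0,0],[-0.1,-0.11,0,0,0],[-0.1,-0.14,0,0,0],[-0.1,-0.14,0,0,0]]])

```text
time_s: 4.53
tcp_pos: [0.5062, 0.125, 0.033]
eef_rot: [180.0, 0.0, -172.2]
contact_force: [-0.4, 0.6, -0.4]
gripper_width: 0.0396
gripper_force: 0.0
```

```bash
python3 -c "
from h import *
plan(505.2,124,34,-172.3)
im=snap('top');rects(im)"
```

```text
t 4.53 pos [506.2 125.   33. ] [ 1.7999e+02  4.0000e-02 -1.7222e+02] F [-0.4  0.6 -0.4] grip 39.6 0.0
move [ 0.009 -0.007 -0.008] roll 0.0002
[299.7 214.4] 175.0 0.01 [485.5 190.5] [109.9  14.8] 35.63
[299.7 214.4] 175.0 0.03 [482.7 192.4] [108.   14.6] 35.63
[299.7 214.4] 175.0 0.038 [481.5 193.2] [107.3  14.5] 35.63
[279.5 178. ] 155.0 0.01 [574.5 236.4] [55.6 18.9] 7.39
[279.5 178. ] 155.0 0.03 [570.2 237.5] [54.6 18.6] 7.39
[279.5 178. ] 155.0 0.038 [568.4 237.9] [54.2 18.5] 7.39
[309.4 165.2] 182.5 0.01 [609.8 164.4] [30. 70.] 35.7
[309.4 165.2] 182.5 0.03 [604.8 166.8] [29.5 68.8] 35.7
[309.4 165.2] 182.5 0.038 [602.9 167.7] [29.3 68.3] 35.7
[309.9 153. ] 323.0 0.01 [635. 154.] [ 19.3 136.9] 7.7
[309.9 153. ] 323.0 0.03 [629.6 156.5] [ 18.9 134.6] 7.7
[309.9 153. ] 323.0 0.038 [627.5 157.5] [ 18.8 133.6] 7.7
[200.4 139. ] 1530.0 0.01 [677.2 425.6] [100.5  99.3] 17.8
[200.4 139. ] 1530.0 0.03 [671.1 423.4] [98.7 97.6] 17.8
[200.4 139. ] 1530.0 0.038 [668.6 422.6] [98.  96.9] 17.8
```

Emit:
drive_tool(increments=[[[-0.1,-0.01,0,0,0],[-0.1,-0.02,0,0,0],[-0.1,-0.03,0,0,0],[-0.1,-0.03,0,0,0]]])

```text
time_s: 5.08
tcp_pos: [0.5093, 0.1253, 0.033]
eef_rot: [-180.0, 0.0, -172.2]
contact_force: [-2.2, -0.6, 0.5]
gripper_width: 0.0396
gripper_force: 0.6
```

Emit:
drive_tool(increments=[[[-0.1,-0.01,0,0,0],[-0.1,-0.01,0,0,0]]])

```text
time_s: 5.32
tcp_pos: [0.5106, 0.1255, 0.033]
eef_rot: [180.0, 0.0, -172.2]
contact_force: [-1.7, -0.5, 0.3]
gripper_width: 0.0395
gripper_force: 0.4
```

Emit:
drive_tool(increments=[[[-0.1,-0.01,0,0,0],[-0.1,-0.01,0,0,0]]])

```text
time_s: 5.58
tcp_pos: [0.5118, 0.1257, 0.033]
eef_rot: [180.0, 0.0, -172.2]
contact_force: [-1.5, -1.6, 0.0]
gripper_width: 0.0394
gripper_force: 0.3
```

Emit:
drive_tool(increments=[[[-0.1,-0.005,0,0,0],[-0.1,-0.005,0,0,0]]])

```text
time_s: 5.82
tcp_pos: [0.5121, 0.1257, 0.0329]
eef_rot: [-180.0, -0.0, -172.2]
contact_force: [-2.2, -0.9, 1.2]
gripper_width: 0.0393
gripper_force: 1.1
```

```bash
python3 -c "
from h import *
im=snap('top');cv2.imwrite('pics/t2.png',cv2.resize(im[125:245,265:365],(600,720),interpolation=cv2.INTER_CUBIC)[:600,:,::-1])"
```

```text
(no output)
```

View pics/t2.png

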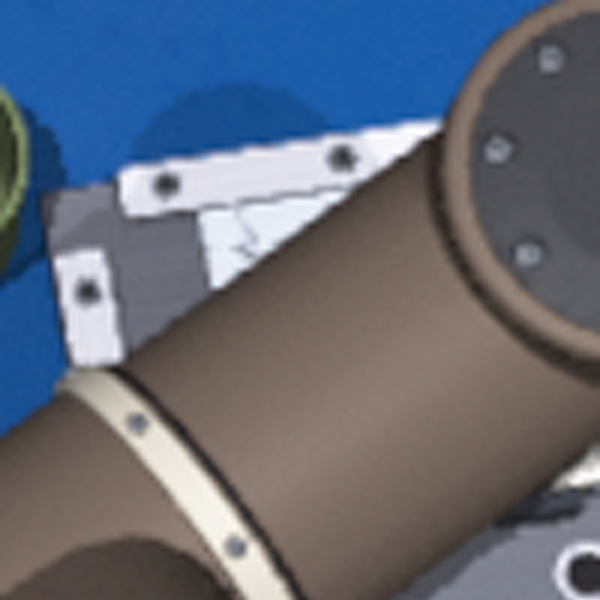

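The plate's far edge at crop (200-350,205) is nearly at the +x fence. I'll nudge until the force rises.

Emit:
drive_tool(increments=[[[-0.1,-0.005,0,0,0],[-0.1,-0.01,0,0,0],[-0.1,-0.01,0,0,0]]])

```text
time_s: 6.25
tcp_pos: [0.5122, 0.1256, 0.0328]
eef_rot: [-180.0, -0.1, -172.2]
contact_force: [-6.8, 1.7, 4.2]
gripper_width: 0.0394
gripper_force: 3.4
```

Emit:
drive_tool(increments=[[[-0.1,-0.005,0,0,0],[-0.1,-0.005,0,0,0]]])

```text
time_s: 6.5
tcp_pos: [0.5123, 0.1255, 0.0327]
eef_rot: [-180.0, -0.2, -172.2]
contact_force: [-8.4, 1.4, 5.2]
gripper_width: 0.0394
gripper_force: 4.4
```

Emit:
drive_tool(increments=[[[-0.1,0.1,0,0,0],[-0.1,0.1,0,0,0],[-0.1,0.1,0,-0.6,0],[-0.1,0.1,0,-0.6,0]]])

```text
time_s: 7.0
tcp_pos: [0.5049, 0.1257, 0.1089]
eef_rot: [179.9, 0.4, -172.2]
contact_force: [0.2, -0.5, -0.3]
gripper_width: 0.0392
gripper_force: 0.0
```

Emit:
drive_tool(increments=[[[-0.1,-0.59,-0.6,0,-0.14],[-0.1,-0.59,-0.6,0,-0.14],[-0.1,-0.59,-0.6,0,-0.14],[-0.1,-0.59,-0.6,0,-0.14],[-0.1,-0.59,-0.6,0,-0.14]]])

```text
time_s: 7.62
tcp_pos: [0.5824, 0.0623, 0.1047]
eef_rot: [-180.0, 0.0, -121.5]
contact_force: [0.5, 0.7, 0.4]
gripper_width: 0.0396
gripper_force: 0.0
```

Emit:
drive_tool(increments=[[[-0.1,0,0,0,-0.11],[-0.1,0,0,0,-0.11],[-0.1,0,0,0,-0.11],[-0.1,0,0,0,-0.11],[-0.1,0,0,0,-0.11]]])

```text
time_s: 8.25
tcp_pos: [0.5823, 0.0626, 0.1049]
eef_rot: [-180.0, 0.0, -82.3]
contact_force: [-0.2, 0.2, 0.8]
gripper_width: 0.0392
gripper_force: 0.0
```

```bash
python3 -c "
from h import *
plan(580,62,34,-82.3)
im=snap('top','t3');rects(im)"
```

```text
t 8.25 pos [582.3  62.6 104.9] [-179.97    0.    -82.28] F [-0.2  0.2  0.8] grip 39.2 0.0
move [0.002 0.019 0.591] roll 0.0001
[270.5 263.4] 364.5 0.01 [374.6 264.2] [48.4 50.3] 88.48
[270.5 263.4] 364.5 0.03 [373.7 264.8] [47.6 49.5] 88.48
[270.5 263.4] 364.5 0.038 [373.3 265.1] [47.3 49.1] 88.48
[287.4 223.6] 242.5 0.01 [466.6 221.7] [81.7 19.3] 7.78
[287.4 223.6] 242.5 0.03 [464.1 223.1] [80.3 18.9] 7.78
[287.4 223.6] 242.5 0.038 [463.1 223.6] [79.7 18.8] 7.78
[339.4 138.9] 220.5 0.01 [670.1  87.9] [130.2  19.1] 23.96
[339.4 138.9] 220.5 0.03 [664.1  91.5] [127.9  18.7] 23.96
[339.4 138.9] 220.5 0.038 [661.7  93. ] [127.   18.6] 23.96
[200.4 139. ] 1531.0 0.01 [677.2 425.5] [100.5  99.4] 17.81
[200.4 139. ] 1531.0 0.03 [671.1 423.4] [98.7 97.7] 17.81
[200.4 139. ] 1531.0 0.038 [668.7 422.5] [98. 97.] 17.81
```

Emit:
drive_tool(increments=[[[-0.1,0,0.015,0.595,0],[-0.1,0,0.015,0.595,0],[-0.1,0,0.015,0.595,0]]])

```text
time_s: 8.68
tcp_pos: [0.5798, 0.0621, 0.0337]
eef_rot: [179.9, -0.1, -82.3]
contact_force: [0.4, -0.5, 1.1]
gripper_width: 0.0395
gripper_force: 0.0
```

Emit:
drive_tool(increments=[[[-0.1,-0.07,0,0,0],[-0.1,-0.14,0,0,0],[-0.1,-0.2,0,0,0],[-0.1,-0.26,0,0,0],[-0.1,-0.3,0,0,0]]])

```text
time_s: 9.3
tcp_pos: [0.5753, 0.0985, 0.0337]
eef_rot: [-180.0, -0.0, -82.2]
contact_force: [1.2, -2.0, 0.9]
gripper_width: 0.0392
gripper_force: 0.9
```

Emit:
drive_tool(increments=[[[-0.1,-0.04,0,0,0],[-0.1,-0.08,0,0,0],[-0.1,-0.11,0,0,0],[-0.1,-0.13,0,0,0],[-0.1,-0.13,0,0,0]]])

```text
time_s: 9.93
tcp_pos: [0.5732, 0.1138, 0.0335]
eef_rot: [-180.0, 0.0, -82.2]
contact_force: [-0.2, 0.3, 0.7]
gripper_width: 0.0394
gripper_force: 0.0
```

Emit:
drive_tool(increments=[[[-0.1,-0.01,0,0,0],[-0.1,-0.02,0,0,0],[-0.1,-0.02,0,0,0]]])

```text
time_s: 10.3
tcp_pos: [0.5728, 0.1159, 0.0335]
eef_rot: [180.0, 0.0, -82.2]
contact_force: [-0.6, -0.8, -0.3]
gripper_width: 0.0395
gripper_force: 0.1
```

Emit:
drive_tool(increments=[[[-0.1,-0.01,0,0,0],[-0.1,-0.02,0,0,0],[-0.1,-0.02,0,0,0]]])

```text
time_s: 10.68
tcp_pos: [0.5725, 0.1167, 0.0335]
eef_rot: [179.9, -0.1, -82.2]
contact_force: [1.5, -8.4, -0.9]
gripper_width: 0.0394
gripper_force: 4.4
```

Emit:
drive_tool(increments=[[[-0.1,-0.01,0,0,0],[-0.1,-0.01,0,0,0]]])

```text
time_s: 10.92
tcp_pos: [0.5724, 0.1169, 0.0335]
eef_rot: [179.9, -0.2, -82.2]
contact_force: [4.5, -13.9, 0.4]
gripper_width: 0.0396
gripper_force: 7.3
```

Emit:
drive_tool(increments=[[[-0.1,-0.005,0,0,0],[-0.1,-0.005,0,0,0]]])

```text
time_s: 11.18
tcp_pos: [0.5724, 0.117, 0.0336]
eef_rot: [179.9, -0.2, -82.3]
contact_force: [6.0, -16.1, -0.3]
gripper_width: 0.0398
gripper_force: 8.7
```

Emit:
drive_tool(increments=[[[-0.1,0.08,0,0,0],[-0.1,0.12,0,0,0],[-0.1,0.12,0,-0.6,0],[-0.1,1.0,0.3,-0.7,0],[-0.1,1.0,0.3,-0.7,0]]])

```text
time_s: 11.8
tcp_pos: [0.5529, -0.0043, 0.1188]
eef_rot: [-179.9, 0.0, -82.1]
contact_force: [0.4, 0.1, -0.1]
gripper_width: 0.0396
gripper_force: 0.0
```

```bash
python3 -c "
from h import *
plan(505,124,134,-172.3)
im=snap('top','t3');rects(im)
cv2.imwrite('pics/t4.png',cv2.resize(im[130:240,265:375],(600,600),interpolation=cv2.INTER_CUBIC)[:,:,::-1])"
```

```text
t 11.8 pos [552.9  -4.3 118.8] [-1.7989e+02  4.0000e-02 -8.2140e+01] F [ 0.4  0.1 -0.1] grip 39.6 0.0
move [-1.114  0.249 -0.127] roll 0.2504
[270.5 262.7] 359.0 0.01 [373.4 264.2] [52.  48.9] 43.49
[270.5 262.7] 359.0 0.03 [372.5 264.8] [51.1 48.1] 43.49
[270.5 262.7] 359.0 0.038 [372.2 265.1] [50.7 47.7] 43.49
[285.9 201.1] 765.0 0.01 [519.6 216.5] [185.4  43.8] 7.7
[285.9 201.1] 765.0 0.03 [516.2 218. ] [182.2  43.1] 7.7
[285.9 201.1] 765.0 0.038 [514.8 218.5] [180.9  42.8] 7.7
[200.4 139. ] 1517.0 0.01 [676.9 425.5] [99.7 99.3] 17.81
[200.4 139. ] 1517.0 0.03 [670.8 423.3] [98.  97.6] 17.81
[200.4 139. ] 1517.0 0.038 [668.3 422.5] [97.3 96.9] 17.81
```

View pics/t4.png

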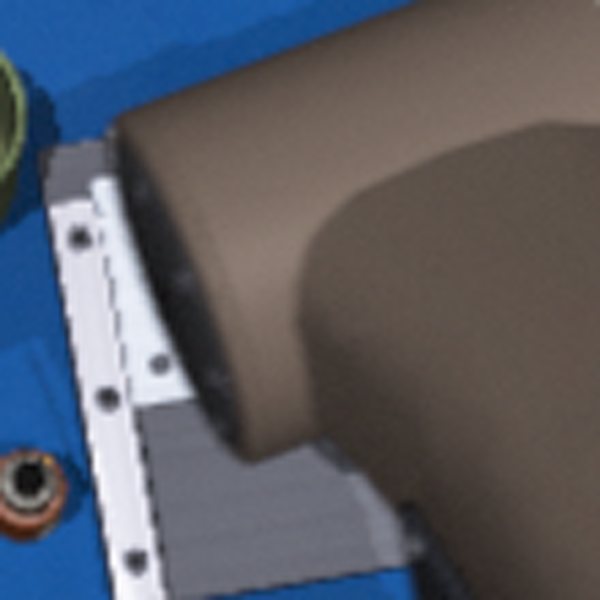

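Emit:
drive_tool(increments=[[[-0.1,-0.6,0.155,0,0.14],[-0.1,-0.6,0.155,0,0.14],[-0.1,-0.6,0.155,0,0.14],[-0.1,-0.6,0.155,0,0.14],[-0.1,-0.6,0.155,0,0.14]]])

```text
time_s: 12.48
tcp_pos: [0.5247, 0.0656, 0.1177]
eef_rot: [180.0, 0.0, -132.9]
contact_force: [-0.2, -0.3, 0.5]
gripper_width: 0.0395
gripper_force: 0.0
```

Emit:
drive_tool(increments=[[[-0.1,-0.267,0.56,0,0.11],[-0.1,-0.267,0.56,0,0.11],[-0.1,-0.267,0.56,0,0.11],[-0.1,-0.267,0.56,0,0.11],[-0.1,-0.267,0.56,0,0.11]]])

```text
time_s: 13.1
tcp_pos: [0.497, 0.1346, 0.1177]
eef_rot: [180.0, 0.0, -172.1]
contact_force: [-0.6, 0.6, -0.1]
gripper_width: 0.0396
gripper_force: 0.0
```

```bash
python3 -c "
from h import *
plan(496.5,133.7,34,-172.3)"
```

```text
t 13.1 pos [497.  134.6 117.7] [ 1.7997e+02  2.0000e-02 -1.7214e+02] F [-0.6  0.6 -0.1] grip 39.6 0.0
move [ 0.005 -0.007  0.697] roll 0.0005
```

Emit:
drive_tool(increments=[[[-0.1,0.005,-0.007,0.697,0],[-0.1,0.005,-0.007,0.697,0],[-0.1,0.005,-0.007,0.697,0],[-0.1,-0.06,-0.007,0.697,0],[-0.1,-0.1,-0.007,0.697,0]]])

```text
time_s: 13.72
tcp_pos: [0.51, 0.1353, 0.0342]
eef_rot: [180.0, 0.1, -172.1]
contact_force: [0.6, -0.3, 0.4]
gripper_width: 0.0394
gripper_force: 0.4
```

Emit:
drive_tool(increments=[[[-0.1,-0.01,0,0,0],[-0.1,-0.02,0,0,0],[-0.1,-0.02,0,0,0]]])

```text
time_s: 14.1
tcp_pos: [0.5109, 0.135, 0.0339]
eef_rot: [-180.0, -0.0, -172.2]
contact_force: [-2.6, 0.6, 1.5]
gripper_width: 0.0394
gripper_force: 1.3
```

Emit:
drive_tool(increments=[[[-0.1,-0.01,0,0,0],[-0.1,-0.01,0,0,0]]])

```text
time_s: 14.35
tcp_pos: [0.5111, 0.1349, 0.0337]
eef_rot: [-180.0, -0.1, -172.2]
contact_force: [-8.3, 1.3, 5.4]
gripper_width: 0.0394
gripper_force: 3.6
```

Emit:
drive_tool(increments=[[[-0.1,0.1,0,0,0],[-0.1,0.1,0,0,0],[-0.1,0.1,0,-1.0,0],[-0.1,0.1,0,-1.0,0],[-0.1,0.1,0,-1.0,0]]])

```text
time_s: 14.98
tcp_pos: [0.5037, 0.1354, 0.1591]
eef_rot: [179.8, 0.5, -172.2]
contact_force: [0.0, 0.3, 0.3]
gripper_width: 0.0396
gripper_force: 0.0
```

Emit:
drive_tool(increments=[[[0,-0.2,0.79,-0.5,0],[0,-0.2,0.79,-0.5,0],[0,-0.2,0.79,-0.5,0]]])

```text
time_s: 15.35
tcp_pos: [0.513, 0.2342, 0.2156]
eef_rot: [179.9, 0.2, -172.1]
contact_force: [0.1, 0.0, -1.2]
gripper_width: 0.0436
gripper_force: 0.0
```

Emit:
drive_tool(increments=[[[0,-0.2,0.79,0,0],[0,-0.2,0.79,0,0],[0,-0.2,0.79,0,0]]])

```text
time_s: 15.72
tcp_pos: [0.5223, 0.3295, 0.2121]
eef_rot: [-179.9, -0.1, -172.1]
contact_force: [-0.6, 0.4, 0.5]
gripper_width: 0.0441
gripper_force: 0.0
```

Emit:
drive_tool(increments=[[[0,-0.2,0.79,0,0],[0,-0.2,0.79,0,0],[0,-0.2,0.79,0,0]]])

```text
time_s: 16.1
tcp_pos: [0.5333, 0.426, 0.2121]
eef_rot: [-179.9, -0.1, -172.2]
contact_force: [0.9, -0.6, -1.6]
gripper_width: 0.0438
gripper_force: 0.0
```

```bash
python3 -c "
from h import *
plan(533.3,424.4,86,-172.8)
im=snap('top','t5');rects(im)
s=snap('side')
a=cv2.resize(im[125:245,265:365],(400,480),interpolation=cv2.INTER_CUBIC);b=cv2.resize(s[130:250,180:280],(400,480),interpolation=cv2.INTER_CUBIC)
cv2.imwrite('pics/t6.png',np.hstack([a,b])[:,:,::-1])"
```

```text
t 16.1 pos [533.3 426.  212.1] [-1.7992e+02 -9.0000e-02 -1.7216e+02] F [ 0.9 -0.6 -1.6] grip 43.8 0.0
move [ 0.002 -0.013  1.051] roll 0.0018
[307.4 180.9] 2884.0 0.01 [574.  174.3] [147.8 291.6] 50.89
[307.4 180.9] 2884.0 0.03 [569.7 176.5] [145.3 286.6] 50.89
[307.4 180.9] 2884.0 0.038 [567.9 177.4] [144.3 284.6] 50.89
[202.5 159.5] 162.5 0.01 [629.  418.4] [ 38.7 111.4] 79.84
[202.5 159.5] 162.5 0.03 [623.7 416.4] [ 38.1 109.5] 79.84
[202.5 159.5] 162.5 0.038 [621.6 415.6] [ 37.8 108.7] 79.84
[209.  130.6] 473.0 0.01 [692.4 404.4] [84.9 50.8] 19.02
[209.  130.6] 473.0 0.03 [686.  402.6] [83.5 50. ] 19.02
[209.  130.6] 473.0 0.038 [683.5 401.9] [82.9 49.6] 19.02
```

View pics/t6.png

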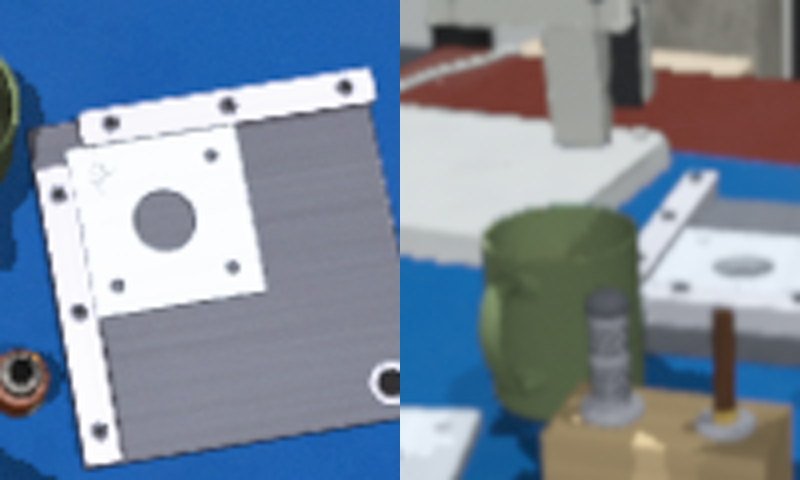

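```bash
python3 - <<'E'
from h import *
print("finger tips pred",proj("side",[[.5333,.4255+.0325,.201],[.5333,.4255-.0325,.201]]),"seen 225.5,166")
print("punch cap pred",proj("side",[[.5333,.4245,.124],[.5333,.4245,.067]]),"seen 232,204 ; flange 233,232")
im=cv2.cvtColor(cv2.imread("pics/t5.png"),cv2.COLOR_BGR2GRAY)
big=cv2.resize(im[125:245,265:365],None,fx=8,fy=8,interpolation=cv2.INTER_CUBIC)
ok=[]
for q in [(102,176),(211,155),(118,286),(233,267),(165,220)]:
    x,y=[2*v for v in q];h=24 if q[0]!=165 else 75
    w=255.-big[y-h:y+h,x-h:x+h];w=np.clip(w-(255-200),0,None);Y,X=np.mgrid[y-h:y+h,x-h:x+h]
    px=((X*w).sum()/w.sum()+.5)/8-.5+265,((Y*w).sum()/w.sum()+.5)/8-.5+125
    p=cast("top",[px],.03)[0]*1000;ok.append(p);print(q,np.round(px,2),p.round(1))
ok=np.array(ok);print("mark from holes",ok[1]+ok[2]-ok[3],"centre",(ok[1]+ok[2])/2)
a=np.radians(7.7);M=np.array([[np.cos(a),-np.sin(a)],[np.sin(a),np.cos(a)]]);print("from fences",M@[617.1,133.6])
E
```

```text
finger tips pred [[222.20213639 166.44699111]
 [238.53783414 155.13571378]] seen 225.5,166
punch cap pred [[232.84989544 201.42149599]
 [234.19310618 229.6619391 ]] seen 232,204 ; flange 233,232
(102, 176) [nan nan] [nan nan nan]
(211, 155) [317.32 163.39] [603.4 147.1  30. ]
(118, 286) [294.05 195.89] [526.9 205.1  30. ]
(233, 267) [322.79 191.3 ] [536.1 137.6  30. ]
(165, 220) [305.75 179.47] [565.4 176.1  30. ]
mark from holes [594.25064511 214.6571325   30.        ] centre [565.19145318 176.11637989  30.        ]
from fences [593.63517817 215.0782305 ]<stdin>:10: RuntimeWarning: invalid value encountered in scalar divide
```

Emit:
drive_tool(increments=[[[0,0,-0.013,0.7,0],[0,0,-0.013,0.7,0],[0,0,-0.013,0.7,0]]])

```text
time_s: 16.58
tcp_pos: [0.5331, 0.4212, 0.1282]
eef_rot: [-179.8, -0.2, -172.3]
contact_force: [0.9, 0.2, 1.5]
gripper_width: 0.0441
gripper_force: 0.0
```

```bash
python3 -c "
from h import *
plan(533.3,424.4,86,-172.8)"
```

```text
t 16.57 pos [533.1 421.2 128.2] [-1.7984e+02 -1.7000e-01 -1.7230e+02] F [0.9 0.2 1.5] grip 44.1 0.0
move [-0.005  0.026  0.352] roll 0.0014
```

Emit:
drive_tool(increments=[[[0,0,0,0.35,0],[0,0,0,0.35,0],[0,0,0,0.35,0],[0,0,0,0.35,0]]])

```text
time_s: 17.08
tcp_pos: [0.5346, 0.4245, 0.0903]
eef_rot: [179.9, 0.1, -172.2]
contact_force: [0.5, -0.2, -0.2]
gripper_width: 0.0438
gripper_force: 0.0
```

```bash
python3 -c "
from h import *
plan(533.3,424.4,86,-172.8)"
```

```text
t 17.07 pos [534.6 424.5  90.3] [ 1.7989e+02  1.4000e-01 -1.7221e+02] F [ 0.5 -0.2 -0.2] grip 43.8 0.0
move [0.011 0.    0.035] roll 0.0016
```

Emit:
drive_tool(increments=[[[0,0.01,0,0.035,0],[0,0.01,0,0.035,0]]])

```text
time_s: 17.32
tcp_pos: [0.5324, 0.4236, 0.0838]
eef_rot: [180.0, -0.0, -172.2]
contact_force: [0.3, -0.2, 0.3]
gripper_width: 0.0441
gripper_force: 0.0
```

Emit:
drive_tool(increments=[[[-1,0,0,0,0],[-1,0,0,0,0],[-1,0,0,0,0],[-1,0,0,0,0],[-1,0,0,0,0]]], squeeze=40)

```text
time_s: 17.95
tcp_pos: [0.5326, 0.424, 0.0837]
eef_rot: [180.0, 0.0, -172.2]
contact_force: [-0.7, 3.1, -1.1]
gripper_width: 0.0176
gripper_force: 40.0
```

```bash
python3 -c "
from h import *
plan(533.3,424.4,86,-172.8)"
```

```text
t 17.95 pos [532.6 424.   83.7] [ 1.7997e+02  1.0000e-02 -1.7222e+02] F [-0.7  3.1 -1.1] grip 17.6 40.0
move [-0.006  0.002 -0.019] roll 0.0016
```

Emit:
drive_tool(increments=[[[-1,0,0,-0.25,0],[-1,0,0,-0.5,0],[-1,0,0,-0.8,0],[-1,0,0,-1.0,0],[-1,0,0,-1.0,0]]])

```text
time_s: 18.58
tcp_pos: [0.5332, 0.424, 0.2059]
eef_rot: [179.9, 0.1, -172.2]
contact_force: [-0.6, -0.2, -1.8]
gripper_width: 0.0177
gripper_force: 40.0
```

Emit:
drive_tool(increments=[[[-1,-0.03,-0.25,0,0],[-1,-0.07,-0.5,0,0],[-1,-0.11,-0.75,0,0],[-1,-0.136,-0.898,0,0]]])

```text
time_s: 19.08
tcp_pos: [0.5631, 0.3165, 0.2025]
eef_rot: [-179.9, -0.1, -172.3]
contact_force: [0.1, 0.2, -1.6]
gripper_width: 0.0177
gripper_force: 40.0
```

Emit:
drive_tool(increments=[[[-1,-0.03,-0.25,0,0],[-1,-0.07,-0.5,0,0],[-1,-0.11,-0.75,0,0],[-1,-0.136,-0.898,0,0],[-1,-0.136,-0.898,0,0]]])

```text
time_s: 19.7
tcp_pos: [0.5942, 0.2133, 0.2033]
eef_rot: [-180.0, -0.0, -172.3]
contact_force: [0.1, -0.1, -1.8]
gripper_width: 0.0177
gripper_force: 40.0
```

```bash
python3 -c "
from h import *
plan(594.1,214.8,115,-172.2)"
```

```text
t 19.7 pos [594.2 213.3 203.3] [-1.7999e+02 -3.0000e-02 -1.7232e+02] F [ 0.1 -0.1 -1.8] grip 17.7 40.0
move [-0.001  0.013  0.736] roll -0.0003
```

Emit:
drive_tool(increments=[[[-1,0,0.006,0.25,0],[-1,0,0.012,0.5,0],[-1,0,0.012,0.7,0],[-1,0,0.012,0.8,0],[-1,0,0.012,0.8,0]]])

```text
time_s: 20.32
tcp_pos: [0.5935, 0.2161, 0.107]
eef_rot: [-180.0, -0.1, -172.2]
contact_force: [0.0, -0.6, -1.4]
gripper_width: 0.0175
gripper_force: 40.0
```

```bash
python3 -c "
from h import *
plan(594.1,214.8,99.7,-172.2)
im=snap('top');s=snap('side')
p=proj('side',[[.5941,.2148,.037],[.5941,.2148,.085],[.5941,.2148,.030]]);print(p)
print(proj('top',[.5941,.2148,.03]))
x,y=p[0].astype(int)
a=cv2.resize(im[135:195,265:325],(400,400),interpolation=cv2.INTER_CUBIC);b=cv2.resize(s[y-40:y+20,x-30:x+30],(400,400),interpolation=cv2.INTER_CUBIC);print(x-30,y-40)
cv2.imwrite('pics/t7.png',np.hstack([a,b])[:,:,::-1])"
```

```text
t 20.32 pos [593.5 216.1 107. ] [-1.7995e+02 -8.0000e-02 -1.7219e+02] F [ 0.  -0.6 -1.4] grip 17.5 40.0
move [-0.004 -0.012  0.061] roll 0.0
[[248.84950332 197.55265913]
 [248.28168907 178.55560123]
 [248.93075146 200.26155697]]
[[288.8146942  167.93466184]]
218 157
```

View pics/t7.png

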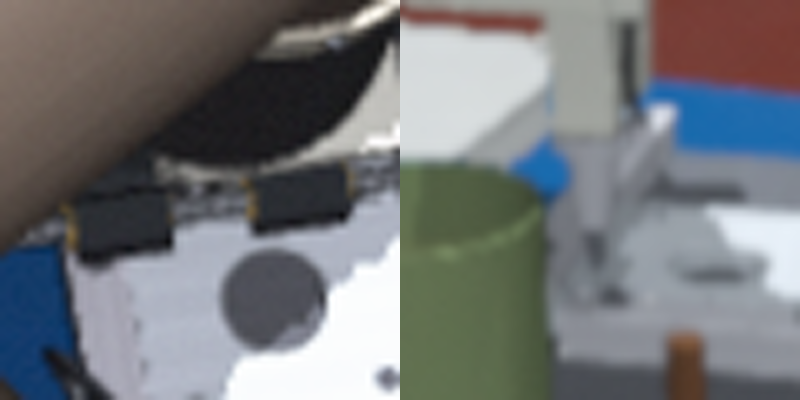

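```bash
python3 - <<'E'
from h import *
s=snap('side','s8')
print("hole pred",proj("side",[.5653,.1761,.030]),"seen 265.5,196.5")
print("holes pred",proj("side",[[.5269,.2051,.03],[.5361,.1376,.03],[.6034,.1471,.03]]))
p=proj("side",[[.5935,.2161,z] for z in(.037,.05,.06,.07)]);print("tool axis pred",p.round(2))
g=cv2.cvtColor(s,cv2.COLOR_RGB2GRAY)
for y in range(180,206,1): print(y,g[y,238:262].tolist())
E
```

```text
hole pred [[266.0920202  195.78363555]] seen 265.5,196.5
holes pred [[277.05939561 202.55345091]
 [282.59526452 191.55830565]
 [256.05174189 189.53391294]]
tool axis pred [[248.87 197.79]
 [248.72 192.72]
 [248.6  188.77]
 [248.48 184.8 ]]
180 [96, 92, 94, 102, 114, 128, 138, 142, 145, 145, 142, 137, 137, 147, 153, 150, 137, 125, 123, 128, 126, 129, 130, 128]
181 [91, 90, 91, 93, 105, 121, 134, 141, 143, 143, 140, 134, 138, 150, 153, 142, 127, 121, 120, 125, 128, 133, 135, 135]
182 [90, 89, 90, 91, 99, 116, 131, 140, 142, 143, 138, 133, 139, 149, 145, 130, 123, 119, 113, 112, 125, 133, 136, 136]
183 [89, 90, 89, 92, 96, 111, 128, 139, 142, 142, 138, 132, 137, 142, 134, 124, 120, 117, 103, 95, 111, 126, 130, 131]
184 [84, 87, 86, 88, 95, 109, 128, 139, 142, 142, 138, 129, 128, 129, 125, 120, 116, 108, 91, 85, 92, 106, 112, 112]
185 [74, 76, 75, 82, 96, 112, 130, 139, 142, 142, 137, 128, 120, 121, 120, 117, 107, 95, 85, 82, 84, 89, 89, 89]
186 [65, 64, 69, 86, 105, 117, 129, 139, 142, 141, 136, 125, 117, 119, 120, 113, 102, 96, 93, 91, 89, 88, 87, 86]
187 [72, 68, 78, 102, 114, 120, 12
[... 1572 characters left out ...]
14, 123, 133, 128, 116, 102, 92, 98, 120, 139, 152, 157, 160, 160, 159, 159, 158, 156, 154]
201 [78, 88, 115, 122, 120, 115, 120, 129, 124, 112, 93, 80, 81, 98, 123, 145, 157, 165, 160, 156, 156, 157, 157, 157]
202 [79, 87, 115, 126, 124, 119, 120, 122, 122, 116, 103, 97, 96, 104, 126, 146, 155, 161, 157, 153, 152, 153, 153, 154]
203 [79, 88, 114, 134, 134, 129, 127, 129, 135, 134, 130, 129, 129, 133, 143, 151, 155, 156, 154, 153, 152, 152, 152, 152]
204 [80, 87, 115, 140, 142, 139, 138, 139, 143, 144, 145, 147, 149, 150, 154, 157, 157, 156, 155, 155, 153, 152, 151, 152]
205 [80, 86, 112, 139, 144, 143, 142, 142, 143, 144, 145, 147, 149, 150, 152, 153, 153, 152, 152, 151, 148, 146, 147, 150]
```

```bash
python3 - <<'E'
from h import *
for y in(.2457,.2249):print(y,proj("side",[[.603,y,.096],[.584,y,.096]]).round(1).tolist())
s=cv2.imread('pics/s8.png',0)
for y in(170,174,176,177,178,179): print(y,s[y,236:260].tolist())
b=capture('side')
# holes seen in side image
g=cv2.cvtColor(b,cv2.COLOR_RGB2GRAY)
for (u,v) in [(266,196.5),(277,203),(282.6,192.3)]:
    h=14 if u==266 else 4; y0=int(v)-(6 if u==266 else 3);y1=int(v)+(7 if u==266 else 4)
    w=g[y0:y1,int(u)-h:int(u)+h].astype(float);print((u,v));print(w.astype(int))
E
```

```text
0.2457 [[239.1, 178.1], [246.9, 179.1]]
0.2249 [[242.9, 175.1], [250.5, 176.0]]
170 [215, 207, 190, 168, 152, 156, 159, 159, 159, 159, 160, 159, 157, 149, 124, 84, 66, 95, 108, 102, 92, 90, 91, 92]
174 [153, 156, 158, 156, 152, 158, 161, 161, 161, 161, 162, 162, 161, 154, 136, 131, 114, 97, 110, 164, 211, 214, 188, 135]
176 [160, 160, 158, 150, 135, 137, 142, 145, 148, 150, 154, 153, 151, 144, 125, 122, 130, 136, 142, 163, 184, 168, 136, 108]
177 [160, 158, 152, 135, 121, 125, 130, 132, 135, 138, 142, 141, 137, 134, 130, 134, 139, 148, 152, 154, 152, 139, 124, 106]
178 [157, 149, 135, 115, 110, 121, 128, 133, 136, 139, 142, 141, 136, 134, 134, 140, 142, 151, 152, 143, 132, 128, 123, 110]
179 [149, 132, 112, 98, 102, 115, 125, 134, 140, 144, 146, 146, 143, 139, 136, 141, 148, 152, 147, 132, 125, 126, 124, 119]
(266, 196.5)
[[131 136 147 154 155 156 159 160 160 161 160 163 170 188 220 232 235 235
  235 235 234 234 234 234 233 233 231 227]
 [144 150 157 160 159 159 160 160 160 160 160 160 161 173 204 226 235 237
  238 238 238 237 237 238 238 237 236 234]
 [156 160 161 162 161 160 160 16
[... 1073 characters left out ...]
2 156 158 158 158 159
  161 161 163 171 180 197 203 203 203 203]
 [127 146 155 161 157 153 153 153 153 154 154 153 150 154 156 157 156 158
  160 159 159 158 161 168 172 167 158 152]]
(277, 203)
[[198 211 224 228 228 229 230 230]
 [171 180 197 203 203 203 203 203]
 [158 161 168 172 167 158 152 152]
 [155 155 157 155 143 119 101 101]
 [153 154 154 151 135 104  84  84]
 [155 156 156 154 145 121 106 104]
 [157 159 161 160 157 148 141 139]]
(282.6, 192.3)
[[209 202 199 198 195 189 185 178]
 [231 227 224 222 221 219 219 216]
 [236 234 230 223 221 224 230 233]
 [236 233 226 216 213 219 231 236]
 [235 233 228 223 223 227 234 235]
 [235 234 233 233 234 235 236 235]
 [234 234 234 236 237 236 235 234]]
```

```bash
python3 - <<'E'
from h import *
t=cv2.imread('pics/t6.png',0)[:,400:]
for nm,(x,y) in dict(mark=(280,287),h3=(303,240),h1=(393,297)).items():
    w=t[y-14:y+14,max(0,x-24):x+24].astype(float);w=np.clip(np.percentile(w,60)-15-w,0,None);Y,X=np.mgrid[0:w.shape[0],0:w.shape[1]]
    print(nm,180+(max(0,x-24)+(X*w).sum()/w.sum()+.5)/4-.5,130+(y-14+(Y*w).sum()/w.sum()+.5)/4-.5)
print(proj("side",[[.5941,.2148,.03],[.6034,.1471,.03],[.5269,.2051,.03],[.565,.176,.03]]))
sm=cv2.resize(t,(100,120),interpolation=cv2.INTER_AREA)
print("rows 196-206, cols 240-262");print(sm[66:77,60:83]);print("punch rows");print(sm[72:106:6,40:66])
E
```

```text
mark 249.21713821710887 201.89482077169913
h3 255.64317702845102 186.69896449704143
h1 277.8795782047433 204.43421645151608
[[248.93075146 200.26155697]
 [256.05174189 189.53391294]
 [277.05939561 202.55345091]
 [266.22223571 195.78447695]]
rows 196-206, cols 240-262
[[182 206 194 173 190 219 234 237 237 238 238 238 238 237 236 235 234 223
  195 173 166 165 166]
 [178 191 173 176 210 231 236 237 238 238 238 238 237 236 235 235 234 225
  201 177 166 160 157]
 [155 166 167 196 225 235 236 236 236 237 236 237 236 236 235 235 235 232
  220 204 186 173 164]
 [136 155 182 213 229 234 232 228 224 222 222 227 231 234 235 235 236 236
  233 226 216 209 200]
 [139 176 206 219 225 228 224 212 196 184 184 197 214 229 234 234 235 235
  236 234 232 230 226]
 [159 204 222 222 223 225 220 201 166 141 139 159 194 222 231 233 233 232
  232 233 233 233 232]
 [170 212 225 225 225 227 222 203 168 149 148 162 194 220 228 230 229 229
  229 230 230 230 230]
 [158 198 217 222 223 224 222 210 195 190 191 197 211 223 228 228 229 228
  228 228 228 228 228]
 [137 177 197 202 203 204 202 198 196 199 203 208 215 22
[... 201 characters left out ...]
76 176 170
  158 151 156 165 174]]
punch rows
[[ 89  89  89  89  89  88  87  86  83  81  82  83  83  84  83  80  79  77
   77 109 170 212 225 225 225 227]
 [ 88  88  89  89  87  85  78  77  78  80  80  80  81  83  85  84  81  76
   75  81 103 133 157 162 161 161]
 [ 89  89  89  89  89  89  87  87  94 102 106 111 111 108 109 108  93  78
   74  71  71  78  87  89  90  90]
 [ 88  89  88  89  88  88  89  99 118 129 133 133 134 135 135 128 114  91
   78  72  67  58  53  52  55  60]
 [ 89  88  90  92  96  99  96  91  93  99 104 111 118 114 108 100  95  91
   92  92  87  82  78  74  71  70]
 [102 107 109 111 113 117 122 129 135 135 135 138 141 144 145 148 148 150
  151 148 140 137 136 134 135 135]]
```

Emit:
drive_tool(increments=[[[-1,0.042,0,0,0],[-1,0.042,0,0.033,0],[-1,0.042,0,0.033,0]]])

```text
time_s: 20.9
tcp_pos: [0.5886, 0.2151, 0.1036]
eef_rot: [-180.0, -0.0, -172.2]
contact_force: [0.3, 0.2, -1.8]
gripper_width: 0.0179
gripper_force: 40.0
```

```bash
python3 -c "
from h import *
plan(594.1,214.8,99.7,-172.2)
s=snap('side','s9');b=cv2.imread('pics/s8.png')[:,:,::-1]
f=lambda q:cv2.resize(q[165:215,225:275],(390,390),interpolation=cv2.INTER_LANCZOS4)
t=cv2.imread('pics/t6.png')[:,:,::-1]
cv2.imwrite('pics/t10.png',np.hstack([f(b),f(s)])[:,:,::-1])
g=cv2.cvtColor(s,cv2.COLOR_RGB2GRAY);print(g[188:206,240:258])"
```

```text
t 20.9 pos [588.6 215.1 103.6] [-1.8000e+02 -2.0000e-02 -1.7223e+02] F [ 0.3  0.2 -1.8] grip 17.9 40.0
move [-0.045 -0.009  0.032] roll -0.0001
[[ 97 111 118 118 118 116 118 131 140 143 140 132 121 120 123 124 123 120]
 [105 115 117 117 117 115 117 131 141 142 139 131 121 125 133 139 138 132]
 [108 115 117 116 117 116 117 131 141 142 139 130 122 126 135 145 147 147]
 [106 115 117 117 117 116 117 129 139 142 138 129 122 125 134 149 154 157]
 [ 97 111 116 117 116 114 114 124 131 136 133 127 124 127 137 154 159 160]
 [ 84 102 114 117 114 112 115 119 114 114 116 122 127 134 147 157 160 160]
 [ 81 100 113 116 113 114 119 118 101  90  95 116 129 142 152 156 157 158]
 [ 91 107 114 114 112 116 122 118  97  81  86 109 125 137 142 143 148 153]
 [ 99 112 113 112 115 121 123 118  97  81  85 106 121 127 129 135 146 151]
 [101 111 112 113 119 123 124 118 101  85  89 111 122 126 132 144 153 154]
 [106 111 109 116 122 123 124 120 108  91  96 115 124 131 144 154 158 158]
 [112 112 109 116 122 124 121 115 107  93  98 114 125 141 153 158 160 160]
 [114 118 114 115 119 123 117 106  94  80  84 100 120 145 156 161 160 159]
 [114 122 120 115 118 121 115 103  85  71  73  90 118 144 156 165 160 156]
 [114 127 124 119 119 119 116 108  91  84  91 103 125 146 155 161 157 153]
 [113 134 134 130 127 126 124 118 111 114 124 132 143 151 154 156 155 153]
 [113 139 142 139 138 137 135 134 133 138 146 150 154 157 157 156 156 155]
 [111 139 144 142 141 141 141 141 142 145 148 150 152 153 153 153 152 151]]
```

View pics/t10.png

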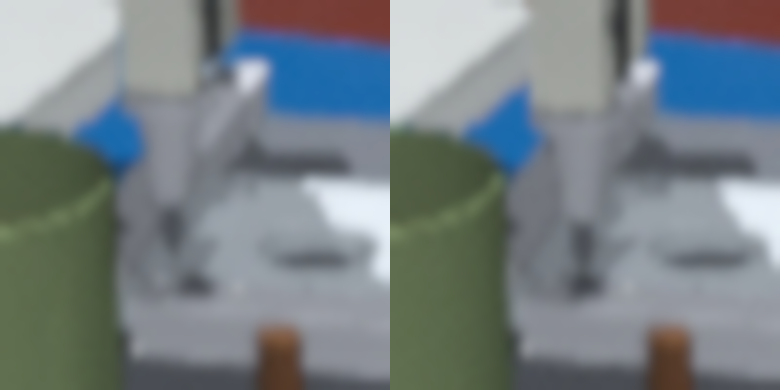

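The right half shows the point at (583,250) standing over the mark at (585,290). Before the shift (left half) it was at (172,240), to the left of the mark at (195,285). It is aligned now, so I'll press.

Emit:
drive_tool(increments=[[[-1,0,0,0.01,0],[-1,0,0,0.02,0],[-1,0,0,0.03,0],[-1,0,0,0.04,0],[-1,0,0,0.05,0]]], squeeze=50)

```text
time_s: 21.58
tcp_pos: [0.5891, 0.2153, 0.0982]
eef_rot: [180.0, 0.0, -172.2]
contact_force: [-1.2, -0.1, 3.1]
gripper_width: 0.0177
gripper_force: 50.0
```

```bash
python3 -c "
from h import *
plan(588.6,215.1,99.7,-172.2)
g=cv2.cvtColor(snap('side','s10'),cv2.COLOR_RGB2GRAY);print(g[190:206,243:256])"
```

```text
t 21.57 pos [589.1 215.3  98.2] [ 1.8000e+02  3.0000e-02 -1.7221e+02] F [-1.2 -0.1  3.1] grip 17.7 50.0
move [ 0.005 -0.001 -0.013] roll -0.0
[[117 117 118 122 133 141 143 140 131 122 126 134 142]
 [118 117 116 118 131 141 142 139 130 121 125 131 141]
 [117 116 113 114 130 141 142 138 128 120 125 131 147]
 [116 115 111 115 131 142 142 137 127 124 130 138 153]
 [116 112 114 120 131 137 137 131 126 129 139 145 153]
 [113 113 117 123 125 119 115 115 121 128 136 140 142]
 [112 114 121 124 119  98  89  97 117 125 128 129 135]
 [113 119 123 124 117  94  80  90 116 124 123 129 143]
 [116 122 123 123 116  96  81  89 115 123 125 134 150]
 [116 122 124 120 111  94  80  88 111 121 129 143 155]
 [115 119 123 116 105  86  70  74  95 115 138 152 160]
 [115 118 120 114 103  83  68  69  87 116 142 156 165]
 [119 119 119 116 107  91  84  90 102 125 145 154 161]
 [130 127 126 123 118 112 113 125 132 143 151 154 156]
 [139 137 136 135 133 133 137 145 150 155 157 157 156]
 [142 141 141 141 142 142 144 147 150 152 153 153 153]]
```

Emit:
drive_tool(increments=[[[-1,0,0,0.01,0],[-1,0,0,0.02,0],[-1,0,0,0.03,0],[-1,0,0,0.04,0],[-1,0,0,0.05,0]]])

```text
time_s: 22.25
tcp_pos: [0.5891, 0.2153, 0.0922]
eef_rot: [180.0, 0.0, -172.2]
contact_force: [-1.2, -1.2, 6.6]
gripper_width: 0.0182
gripper_force: 50.0
```

Emit:
drive_tool(increments=[[[-1,0,0,0.01,0],[-1,0,0,0.02,0],[-1,0,0,0.03,0],[-1,0,0,0.03,0]]])

```text
time_s: 22.75
tcp_pos: [0.5892, 0.2153, 0.0889]
eef_rot: [180.0, 0.1, -172.2]
contact_force: [-1.8, -0.9, 8.6]
gripper_width: 0.0173
gripper_force: 50.0
```

Emit:
drive_tool(increments=[[[-1,0,0,0.008,0],[-1,0,0,0.008,0]]])

```text
time_s: 23.0
tcp_pos: [0.5893, 0.2153, 0.088]
eef_rot: [180.0, 0.1, -172.2]
contact_force: [-1.6, -1.4, 10.6]
gripper_width: 0.0179
gripper_force: 50.0
```

Emit:
drive_tool(increments=[[[-1,0,0,0.005,0],[-1,0,0,0.005,0]]])

```text
time_s: 23.25
tcp_pos: [0.5893, 0.2154, 0.0875]
eef_rot: [180.0, 0.1, -172.2]
contact_force: [-2.2, -0.4, 8.7]
gripper_width: 0.0179
gripper_force: 50.0
```

Emit:
drive_tool(increments=[[[-1,0,0,0.005,0],[-1,0,0,0.005,0]]])

```text
time_s: 23.5
tcp_pos: [0.5893, 0.2154, 0.0869]
eef_rot: [180.0, 0.1, -172.2]
contact_force: [-2.6, -1.3, 9.8]
gripper_width: 0.018
gripper_force: 50.0
```

Emit:
drive_tool(increments=[[[-1,0,0,0.005,0],[-1,0,0,0.005,0]]])

```text
time_s: 23.75
tcp_pos: [0.5893, 0.2154, 0.0864]
eef_rot: [180.0, 0.1, -172.2]
contact_force: [-2.9, -1.2, 9.8]
gripper_width: 0.0174
gripper_force: 50.0
```

Emit:
drive_tool(increments=[[[-1,0,0,0.005,0],[-1,0,0,0.005,0]]])

```text
time_s: 24.0
tcp_pos: [0.5893, 0.2154, 0.0858]
eef_rot: [180.0, 0.1, -172.2]
contact_force: [-3.0, 0.0, 10.4]
gripper_width: 0.0179
gripper_force: 50.0
```

Emit:
drive_tool(increments=[[[-1,0,0,0.005,0],[-1,0,0,0.005,0]]])

```text
time_s: 24.25
tcp_pos: [0.5894, 0.2154, 0.0855]
eef_rot: [180.0, 0.1, -172.2]
contact_force: [-3.5, -1.1, 11.6]
gripper_width: 0.0174
gripper_force: 50.0
```

Emit:
drive_tool(increments=[[[-1,0,0,0.005,0],[-1,0,0,0.005,0]]])

```text
time_s: 24.5
tcp_pos: [0.5896, 0.2155, 0.0853]
eef_rot: [180.0, 0.1, -172.2]
contact_force: [-4.3, -1.3, 14.5]
gripper_width: 0.0178
gripper_force: 50.0
```

Hard stop reached: z barely moves and the force has jumped. Lifting straight off now.

Emit:
drive_tool(increments=[[[-1,0,0,0,0],[-1,0,0,-0.04,0],[-1,0,0,-0.08,0],[-1,0,0,-0.13,0],[-1,0,0,-0.2,0]]])

```text
time_s: 25.12
tcp_pos: [0.5883, 0.215, 0.1071]
eef_rot: [-180.0, -0.1, -172.2]
contact_force: [-0.2, 0.3, -1.1]
gripper_width: 0.0177
gripper_force: 50.0
```

Emit:
drive_tool(increments=[[[-1,0,0,-0.2,0],[-1,0,0,-0.4,0],[-1,0,0,-0.65,0],[-1,0,0,-0.82,0],[-1,0,0,-0.82,0]]])

```text
time_s: 25.75
tcp_pos: [0.5894, 0.2157, 0.2074]
eef_rot: [179.9, 0.1, -172.2]
contact_force: [0.4, 0.6, -1.6]
gripper_width: 0.0178
gripper_force: 50.0
```

```bash
python3 -c "
from h import *
plan(532.6,424,205,-172.22)"
```

```text
t 25.75 pos [589.4 215.7 207.4] [ 1.7992e+02  1.3000e-01 -1.7222e+02] F [ 0.4  0.6 -1.6] grip 17.8 50.0
move [0.234 1.784 0.02 ] roll 0.0
```

Emit:
drive_tool(increments=[[[-1,0.03,0.25,0,0],[-1,0.06,0.5,0,0],[-1,0.09,0.75,0,0],[-1,0.117,0.892,0,0]]])

```text
time_s: 26.25
tcp_pos: [0.5595, 0.3203, 0.2043]
eef_rot: [-179.9, -0.1, -172.2]
contact_force: [0.1, -1.2, -1.3]
gripper_width: 0.0176
gripper_force: 50.0
```

Emit:
drive_tool(increments=[[[-1,0.03,0.25,0,0],[-1,0.06,0.5,0,0],[-1,0.09,0.75,0,0],[-1,0.117,0.892,0,0],[-1,0.117,0.892,0,0]]])

```text
time_s: 26.88
tcp_pos: [0.5315, 0.4245, 0.2054]
eef_rot: [-180.0, -0.0, -172.1]
contact_force: [0.0, -0.1, -1.0]
gripper_width: 0.0174
gripper_force: 50.0
```

Emit:
drive_tool(increments=[[[-1,0,0,0,0]]])

```text
time_s: 27.0
tcp_pos: [0.5321, 0.4231, 0.2059]
eef_rot: [-180.0, -0.0, -172.2]
contact_force: [-0.3, -0.5, -2.3]
gripper_width: 0.0174
gripper_force: 50.0
```

```bash
python3 -c "
from h import *
plan(532.6,424,135,-172.22)"
```

```text
t 27.0 pos [532.1 423.1 205.9] [-1.7998e+02 -2.0000e-02 -1.7223e+02] F [-0.3 -0.5 -2.3] grip 17.4 50.0
move [-0.005  0.007  0.591] roll -0.0
```

Emit:
drive_tool(increments=[[[-1,-0.004,0.006,0.2,0],[-1,-0.004,0.006,0.4,0],[-1,-0.004,0.006,0.58,0],[-1,-0.004,0.006,0.58,0],[-1,-0.004,0.006,0.58,0]]])

```text
time_s: 27.62
tcp_pos: [0.5331, 0.4242, 0.1375]
eef_rot: [180.0, 0.1, -172.2]
contact_force: [-0.1, -0.5, -0.0]
gripper_width: 0.0175
gripper_force: 50.0
```

```bash
python3 -c "
from h import *
plan(532.6,424,84,-172.22)"
```

```text
t 27.62 pos [533.1 424.2 137.5] [ 1.7997e+02  6.0000e-02 -1.7224e+02] F [-0.1 -0.5 -0. ] grip 17.5 50.0
move [ 0.005 -0.001  0.446] roll -0.0001
```

Emit:
drive_tool(increments=[[[-1,0.003,0,0.08,0],[-1,0.003,0,0.16,0],[-1,0.003,0,0.22,0],[-1,0.003,0,0.25,0],[-1,0.003,0,0.25,0]]])

```text
time_s: 28.25
tcp_pos: [0.532, 0.4242, 0.106]
eef_rot: [-180.0, -0.0, -172.2]
contact_force: [0.2, 0.1, -1.5]
gripper_width: 0.0178
gripper_force: 50.0
```

Emit:
drive_tool(increments=[[[-1,0,0,0.05,0],[-1,0,0,0.09,0],[-1,0,0,0.12,0],[-1,0,0,0.14,0],[-1,0,0,0.14,0]]])

```text
time_s: 28.88
tcp_pos: [0.5321, 0.4242, 0.0894]
eef_rot: [-180.0, -0.0, -172.2]
contact_force: [-0.6, 0.5, -0.7]
gripper_width: 0.0176
gripper_force: 50.0
```

```bash
python3 -c "
from h import *
plan(532.6,424,84,-172.22)"
```

```text
t 28.88 pos [532.1 424.2  89.4] [-1.7999e+02 -1.0000e-02 -1.7222e+02] F [-0.6  0.5 -0.7] grip 17.6 50.0
move [-0.004 -0.003  0.045] roll -0.0
```

Emit:
drive_tool(increments=[[[-1,-0.004,-0.002,0.015,0],[-1,-0.004,-0.002,0.03,0],[-1,-0.004,-0.002,0.035,0],[-1,-0.004,-0.002,0.035,0]]])

```text
time_s: 29.38
tcp_pos: [0.5326, 0.4242, 0.0854]
eef_rot: [180.0, 0.0, -172.2]
contact_force: [-0.1, 1.2, -1.5]
gripper_width: 0.0176
gripper_force: 50.0
```

Emit:
drive_tool(increments=[[[-1,0,0,0.008,0],[-1,0,0,0.008,0]]])

```text
time_s: 29.62
tcp_pos: [0.5326, 0.4242, 0.0844]
eef_rot: [180.0, 0.0, -172.2]
contact_force: [-0.7, 1.5, -1.2]
gripper_width: 0.0173
gripper_force: 50.0
```

Emit:
drive_tool(increments=[[[-1,0,0,0.005,0],[-1,0,0,0.005,0]]])

```text
time_s: 29.88
tcp_pos: [0.5326, 0.4242, 0.0839]
eef_rot: [180.0, 0.0, -172.2]
contact_force: [0.9, 0.9, -1.3]
gripper_width: 0.0177
gripper_force: 50.0
```

Emit:
drive_tool(increments=[[[-0.6,0,0,0,0],[-0.4,0,0,0,0],[-0.2,0,0,0,0],[0,0,0,0,0],[0,0,0,0,0]]], squeeze=10)

```text
time_s: 30.5
tcp_pos: [0.5326, 0.424, 0.0839]
eef_rot: [-180.0, 0.0, -172.2]
contact_force: [-0.2, 1.0, 0.2]
gripper_width: 0.043
gripper_force: 0.0
```

Emit:
drive_tool(increments=[[[0,0,0,0,0],[0,0,0,-0.3,0],[0,0,0,-0.7,0],[0,0,0,-1.0,0],[0,0,0,-1.0,0]]])

```text
time_s: 31.12
tcp_pos: [0.5338, 0.4253, 0.2079]
eef_rot: [179.8, 0.3, -172.2]
contact_force: [-0.6, -0.9, -0.2]
gripper_width: 0.0438
gripper_force: 0.0
```

Emit:
drive_tool(increments=[[[0,-0.1,-0.9,-0.3,0],[0,-0.1,-0.9,-0.3,0],[0,-0.1,-0.9,-0.3,0]]])

```text
time_s: 31.5
tcp_pos: [0.56, 0.316, 0.241]
eef_rot: [180.0, 0.1, -172.4]
contact_force: [-0.8, 1.1, 0.1]
gripper_width: 0.0439
gripper_force: 0.0
```

Emit:
drive_tool(increments=[[[0,0.3,-1.0,0,0],[0,0.3,-1.0,0,0],[0,0.3,-1.0,0,0]]])

```text
time_s: 31.88
tcp_pos: [0.5384, 0.192, 0.2394]
eef_rot: [-180.0, -0.1, -172.4]
contact_force: [0.8, -0.2, 0.1]
gripper_width: 0.0438
gripper_force: 0.0
```

Emit:
drive_tool(increments=[[[0,0.2,-1.0,0,0],[0,0.2,-1.0,0,0],[0,0.2,-1.0,0,0]]])

```text
time_s: 32.25
tcp_pos: [0.5315, 0.0705, 0.2393]
eef_rot: [-180.0, -0.1, -172.4]
contact_force: [0.4, -0.1, -0.5]
gripper_width: 0.0437
gripper_force: 0.0
```

Emit:
drive_tool(increments=[[[0,0,-1.0,0,0],[0,0,-1.0,0,0],[0,0,-1.0,0,0]]])

```text
time_s: 32.62
tcp_pos: [0.5488, -0.0479, 0.2388]
eef_rot: [-180.0, -0.1, -172.4]
contact_force: [-0.2, 0.5, 0.2]
gripper_width: 0.0439
gripper_force: 0.0
```

```bash
python3 - <<'E'
from h import *
plan(532.6,424,205,-172.22)
im=snap('top','tf');s=snap('side','sf');rects(im)
a=cv2.imread('pics/top0.png')[:,:,::-1].astype(int);b=cv2.imread('pics/side0.png')[:,:,::-1].astype(int)
for n,o,q,(y0,y1,x0,x1) in [("top stand",a,im,(170,240,180,225)),("top mug/plate2/bottle",a,im,(110,240,170,275)),("side stand",b,s,(195,275,210,285)),("side mug/dropper",b,s,(180,240,195,310))]:
    d=np.abs(o-q.astype(int)).max(2)[y0:y1,x0:x1];yy,xx=np.nonzero(d>40);print(n,d.mean().round(2),len(yy),(xx.min()+x0,xx.max()+x0,yy.min()+y0,yy.max()+y0) if len(yy) else "")
g=cv2.cvtColor(im,cv2.COLOR_RGB2GRAY)
E
```

```text
t 32.62 pos [548.8 -47.9 238.8] [-1.7999e+02 -8.0000e-02 -1.7241e+02] F [-0.2  0.5  0.2] grip 43.9 0.0
move [-0.386  3.916  0.282] roll -0.0005
[270.4 262.7] 363.5 0.01 [374.6 264.2] [48.5 50.3] 88.48
[270.4 262.7] 363.5 0.03 [373.7 264.8] [47.6 49.5] 88.48
[270.4 262.7] 363.5 0.038 [373.3 265. ] [47.3 49.1] 88.47
[300.2 181.1] 2518.5 0.01 [536.9 171.5] [208.5 137.7] 7.6
[300.2 181.1] 2518.5 0.03 [533.2 173.8] [204.9 135.3] 7.6
[300.2 181.1] 2518.5 0.038 [531.7 174.7] [203.5 134.4] 7.6
[200.4 139. ] 1516.0 0.01 [676.8 425.5] [99.7 99.3] 17.81
[200.4 139. ] 1516.0 0.03 [670.7 423.3] [97.9 97.6] 17.81
[200.4 139. ] 1516.0 0.038 [668.3 422.5] [97.3 96.9] 17.8
top stand 9.88 67 (np.int64(190), np.int64(207), np.int64(183), np.int64(199))
top mug/plate2/bottle 8.19 67 (np.int64(190), np.int64(207), np.int64(183), np.int64(199))
side stand 4.59 168 (np.int64(241), np.int64(282), np.int64(195), np.int64(202))
side mug/dropper 14.32 845 (np.int64(241), np.int64(309), np.int64(180), np.int64(203))
```

```bash
python3 - <<'E'
from h import *
for f in("top0","tf"):
    g=cv2.imread(f"pics/{f}.png",0);print(f);print(g[181:203,187:212:1])
for f in("side0","sf"):
    g=cv2.imread(f"pics/{f}.png",0);print(f);print(g[200:236:4,222:246])
E
```

```text
top0
[[ 75  75  70  72  71  72  70  82  84  92  95 106 111 125 128 136 151 160
  159 172 193 132  72  73  71]
 [ 80  95  95  94 109 127 122 129 135 151 156 177 185 198 203 201 202 204
  205 201 199 130  75  67  66]
 [142 157 162 163 183 193 176 168 171 174 173 198 207 204 203 201 200 205
  205 202 200 143  83  49  41]
 [213 210 208 208 200 150 105  90  92  97 111 173 202 204 204 201 200 204
  206 202 200 156  84  48  44]
 [214 210 208 203 155 102  96 104 101  93  82 102 178 202 193 187 187 189
  190 199 202 156  86  51  45]
 [213 210 209 182 121 106 112 112 112 109  91  82 130 180 148 124 123 124
  123 172 199 164  92  50  43]
 [214 212 208 155 102 109 115 115 113 113  98  84  74 126 136 124 122 123
  125 123 184 179 106  50  45]
 [214 213 210 164 108 112 116 119 119 117 102  88  68 118 147 133 115 120
  125 126 184 186 110  51  46]
 [215 213 210 171 117 109 117 121 121 116  97  93  61  65 131 148 115 117
  127 125 185 202 126  55  46]
 [214 213 209 180 132 106 105 113 107 100  92  88  61  51 115 142 132 125
  125 127 187 203 128  58  51]
 [215 214 210 210 195 141 101 100 100  91  85
[... 4658 characters left out ...]
02 102 100  94  88  92  97  98 101 103 105 110 114  97  85  82  83
   98 128 156 161 160 160]
 [103 104 103 102  99  95 106 116 119 122 125 125 121 118 111  98  86  80
   81  90  94  96  96  98]
 [102 103 104 103 101  99 105 114 123 120 120 119 119 122 104  85  83  80
   78  83  87  87  87  87]
 [101 102 102 103 103 107 123 135 147 153 159 156 145 141 132 106  88  80
   80  85  87  88  87  86]
 [103 106 114 120 121 115 102 105 115 118 123 130 129 118 108  95  87  81
   81  87  88  89  89  89]
 [157 187 200 203 203 192 146 112 114 121 132 134 125 119 111 153 207 217
  212 205 201 197 196 194]
 [192 191 188 182 192 207 213 212 209 208 210 211 212 213 214 217 214 201
  183 188 202 207 207 207]]
```

```bash
python3 - <<'E'
from h import *
a=cv2.imread("pics/t5.png",0).astype(int);b=cv2.imread("pics/tf.png",0).astype(int)
d=abs(a-b)[160:205,280:335];print("plate change since pushed home",d.mean().round(1),(d>40).sum())
print(job.close_job())
E
```

```text
plate change since pushed home 22.2 76
the job is handed in; nothing more can be done
None
```

I handed the job in at about 33 s of the 72 s allowed. The plate is against both fences, the centre punch was pressed to its hard stop on the mark and lifted straight off, and it is back in its pocket. I didn't look closely at the plate again after punching: a rough before/after image comparison showed some change there, and I handed in without looking into it.

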